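Square up the leaning cooling plates in their corner stand

ROBOT

A 7-joint arm with a two-finger parallel gripper is mounted at the origin on the work surface. World frame = base frame: x ahead of the robot, y to its left, z up, the work surface at z = 0. Lengths are in m, angles in rad, forces in N, time in s.
With the tool pointing down it reaches from about 0.375 to 0.925 m from the base axis. Payload 3.1 kg.
Tool frame: the origin (TCP) lies on the centre line of the jaws, within the pads' length; the fingertips stand 8 mm ahead of it and the grasp point (between the pads) lies 11 mm behind it; z points along the fingers, y is the direction in which the jaws open and shut (so a half turn about z gives the same grasp; the last joint's range is limited). The gripper opens to 85 mm and grips with 20 to 120 N. Pads are 22 mm wide; open, the fingers measure 114 mm over their backs; the gripper's body (76 mm by 85 mm) begins 54 mm behind the grasp point. The pads swing forward as they close: fully open they stand 13 mm farther back than shut.
Start: joints at [-1.421, 0.383, 0.044, 1.598, -0.018, 1.161, -0.05], TCP at [0.159, 0.63, 0.204] pointing down, gripper open.
Joint ranges: [-2.61, 2.61], [-0.41, 2.15], [-1.48, 1.57], [0, 2.5], [-1.57, 4.71], [0.05, 1.97], [-2.85, 2.85]. Speed limits (rad/s): [2.79, 2.79, 3.14, 3.14, 3.14, 3.14, 3.14].

INTERFACE

Orientations are given as a unit quaternion [w, x, y, z].
In Python, from workcell import sense, imaging, bot gives the robot as it stands.
- The arm moves only by the tool apply_moves, never from a script. Its argument "moves" is text: rows parted by semicolons, each of 5 numbers parted by spaces: the shift along the tool's x, y, z in m, then the turn about the tool's z in rad, then the finger opening in m, from 0 to 0.0854. A call has 1 to 10 rows; each row is the pose to reach, as a shift and turn from the pose commanded when the call began, along the tool's axes at that moment; what a row does not reach only later rows make up. A row lasts 1/12 s, in which the tool goes at most 41.7 mm and 7.16 degrees, less where a joint would pass 70% of its speed; a pose out of reach is approached as far as the arm can. A call with a gripper value outside its range is refused whole. The fingers move at their own pace and stop on an object; "newtons" is the grip in N (left out, the last holds). Time passes only in rows, so rows that repeat a pose let the fingers close. It gives the time, the measured TCP pose, the force and the opening at its end, in the units of the state.
- sense(): the state, without advancing time (a new reading comes with each control period).
- imaging.camera(name): name is "scene" or "side" or "wrist"; returns (picture, depth): 400x640x3 uint8, red, green, blue; 400x640 float32, m along the optical axis (not along the pixel's ray), 0 where there is no reading.
- imaging.calibration(name): a dict with "mtx" (3x3 intrinsics, pixels), "k1" (the pictures are not rectified: a ray, as slopes to the right and down, at radius r is drawn at 1 + k1 r^2 times it, then the intrinsics apply), "eye" and "rotation" of the camera in the world; the wrist camera has in their place "tool_from_camera" (4x4, takes a point from camera to tool coordinates, whose origin is the TCP and whose axes are the flange's). Camera axes: x right, y up, looking along -z (the intrinsics and any distortion apply to the point x, -y, -z); pixel columns grow to the right and rows downward; lengths in m; the calibration is good to about 2 mm. A picture is of the moment at which its call begins: read the wrist's pose just before it. calibration takes no time and is no camera call.
- bot.finish_job(): hands the job in, once; it reports no verdict.
The state is a dict: "time_s": time; "q": joint angles; "dq": joint speeds; "tau": joint torques, N m; "tcp_pos": TCP position; "eef_rot": TCP orientation; "wrist_force": force on the tool from outside, world axes, zero at the start; "wrist_torque": the same for the moment, N m; "finger_gap": finger opening in m.
Only numpy, scipy, OpenCV 4.12 (cv2) and the standard library are available. Lean on these libraries where they do the work, as an engineer would, in place of code of your own. Each camera call takes 0.05 s, during which the arm holds its last target.

TASK

The three metal cooling plates in the white corner stand have slid out and lean in a staggered row. Push them upright and close together against the tall backstop, and square them up with their edges against the low side wall, then leave them standing there on their own.

Things in the scene. Friction and masses are not known exactly. Their poses are not given: they have to be found in the camera images.
- stand: White fixed corner stand. Origin: inner corner of its two walls, at bench level. Tall backstop: inner face y = 0, x up to 150 mm, 46 mm high. Low side wall: inner face x = 0, y up to 130 mm, 26 mm high. Base 6 mm thick, to x = 150, y = 130 mm, no walls on those sides. Plates stand on the base at +x, +y: push to -y for the backstop, to -x for the side wall.
- plate_a: Grey metal plate, 80 wide x 12 thick x 60 high mm, 0.15 kg; origin at its centre; x = width, along the backstop, y = thickness, away from the backstop, z = height. Starts leaning 25 degrees, top towards the backstop, foot slid out. This one leans on the backstop's top edge (rearmost); upright and home its centre is 6 mm from the backstop.
- plate_b: Grey metal plate, 80 wide x 12 thick x 60 high mm, 0.15 kg; origin at its centre; x = width, along the backstop, y = thickness, away from the backstop, z = height. Starts leaning 25 degrees, top towards the backstop, foot slid out. Middle of the row, leaning on plate_a; upright and home its centre is 18 mm from the backstop.
- plate_c: Grey metal plate, 80 wide x 12 thick x 60 high mm, 0.15 kg; origin at its centre; x = width, along the backstop, y = thickness, away from the backstop, z = height. Starts leaning 25 degrees, top towards the backstop, foot slid out. Front of the row, leaning on plate_b, its foot farthest out (57 mm from the backstop); upright and home its centre is 30 mm from the backstop.
Not all that is in view belongs to the job. Leave any yellow look-alike of the plate_c alone. What is shaped like the plate_a but yellow is not meant.

How it is judged:
At the end, for the whole second after the job is handed in: All three plates at rest on the base, upright and parallel to the backstop within 10 degrees, each centre less than 12 mm beyond its home distance from the backstop (6, 18, 30 mm) and less than 53 mm from the side wall (near edge within 13 mm of it) (angle between each of plate_a, plate_b, plate_c's own z axis and vertical below 0.175 rad and angle between the x axis of each of plate_a, plate_b, plate_c and the x axis of stand, either way round below 0.175 rad and x of plate_a in the frame of stand between 0.03 and 0.053 m and y of plate_a in the frame of stand between 0 and 0.018 m and z of plate_a in the frame of stand between 0.026 and 0.046 m and linear speed of each of plate_a, plate_b, plate_c below 0.02 m/s and x of plate_b in the frame of stand between 0.03 and 0.053 m and y of plate_b in the frame of stand between 0 and 0.03 m and z of plate_b in the frame of stand between 0.026 and 0.046 m and x of plate_c in the frame of stand between 0.03 and 0.053 m and y of plate_c in the frame of stand between 0 and 0.042 m and z of plate_c in the frame of stand between 0.026 and 0.046 m); the robot touches nothing.
It also fails if it takes over 48 s, if anything falls off the work surface, if the arm or the gripper's body presses on something with over 40 N, if the wrist force passes 120 N, or if a joint passes its speed limit or range.

## Working session

There is one attempt and no reset: what is moved stays moved. The work goes in short steps, Python scripts to look and compute and a tool call to move; the robot and the scene stay as the last step left them, time stands still between calls to the robot, and variables do not carry over. Pictures are saved under pics/ and viewed, and the job is handed in when it is done.

Besides the shell and the picture viewer there is one more tool, called after "Call:" in YAML: its name, and indented under it one key for each argument. apply_moves: Moves the arm, as the interface text tells. Its arguments: {"type":"object","properties":{"moves":{"type":"string"},"newtons":{"type":"number"}},"required":["moves"]}

```bash
mkdir -p pics; cat > h.py <<'E'
import numpy as np,cv2
from workcell import sense, imaging, bot
E
python3 - <<'E'
from h import *
s=sense();print(s['time_s'],s['tcp_pos'],s['eef_rot'],s['wrist_force'])
for n in['scene','side']:
    c,d=imaging.camera(n);cv2.imwrite(f'pics/{n}0.png',c[:,:,::-1]);np.savez(f'{n}0.npz',c=c,d=d);print(imaging.calibration(n))
print(imaging.calibration('wrist'))
E
```

```text
0.0 [0.15915627 0.62916373 0.20306174] [-9.89562410e-05  1.23520392e-01  9.92341155e-01 -1.31745467e-03] [-0.36331312  0.13251506 -0.5254434 ]
{'mtx': array([[398.03684793,   0.        , 316.8660576 ],
       [  0.        , 398.03684793, 192.4004445 ],
       [  0.        ,   0.        ,   1.        ]]), 'k1': -0.07830152586351505, 'eye': array([0.90117239, 0.41017641, 0.49281422]), 'rotation': array([0.28255009, 0.12039788, 0.39011536, 0.86803214])}
{'mtx': array([[419.19802768,   0.        , 323.7132142 ],
       [  0.        , 419.19802768, 202.03241987],
       [  0.        ,   0.        ,   1.        ]]), 'k1': -0.09738592096146964, 'eye': array([0.34219304, 0.4770339 , 0.41217855]), 'rotation': array([-0.2108264 , -0.11116318,  0.44807366,  0.86164086])}
{'mtx': array([[293.87348447,   0.        , 319.65185963],
       [  0.        , 293.87348447, 195.56924403],
       [  0.        ,   0.        ,   1.        ]]), 'k1': -0.000945731174412529, 'tool_from_camera': array([[ 1.36898815e-03,  9.57605115e-01,  2.88080840e-01,
         7.34413910e-02],
       [ 9.99998956e-01, -1.17798673e-03, -8.36364590e-04,
        -7.54709282e-04],
       [-4.61551604e-04,  2.88081684e-01, -9.57605728e-01,
        -1.68196916e-01],
       [ 0.00000000e+00,  0.00000000e+00,  0.00000000e+00,
         1.00000000e+00]])}
```

View pics/scene0.png

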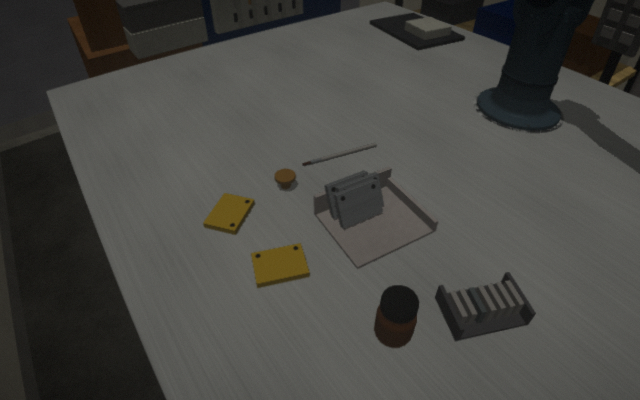

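View pics/side0.png

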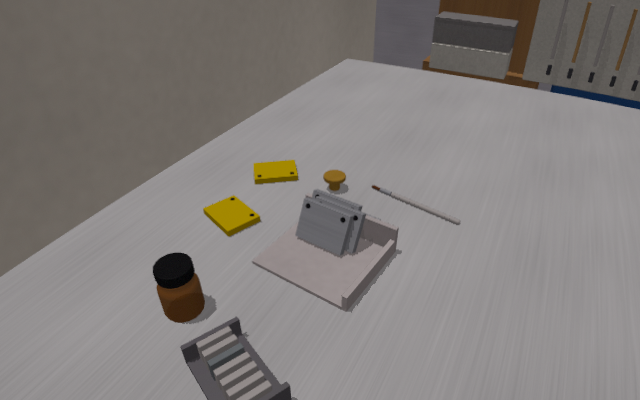

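Both views show the three grey plates in the white stand (scene ~(355,200), side ~(330,222)). The two yellow plates (scene (229,213), (280,264)) are look-alikes, so I'll leave them alone. Next, an enlarged crop and the stand pose.

```bash
cat >> h.py <<'E'
from scipy.spatial.transform import Rotation as R
def pts(n,d,cal=None,T=None):
    cal=cal or imaging.calibration(n);K=cal['mtx']
    v,u=np.mgrid[0:400,0:640].astype(np.float32)
    p=cv2.undistortPoints(np.stack([u.ravel(),v.ravel()],1)[:,None],K,np.array([cal['k1'],0,0,0.]))[:,0] if True else 0
    z=d.ravel();P=np.stack([p[:,0]*z,-p[:,1]*z,-z],1)
    if T is None:
        q=cal['rotation'];W=P@R.from_quat([q[1],q[2],q[3],q[0]]).as_matrix().T+cal['eye']
    else: W=P@T[:3,:3].T+T[:3,3]
    return W.reshape(400,640,3)
E
python3 - <<'E'
from h import *
for n,pp in [('scene',[(361,266),(314,212),(435,226),(389,172),(315,196),(437,218),(391,184),(280,264),(385,200),(500,300),(285,178)]),('side',[(256,261),(344,296),(397,228),(398,243),(344,292),(180,290),(335,180)])]:
    f=np.load(n+'0.npz');W=pts(n,f['d'])
    for u,v in pp: print(n,u,v,W[v,u].round(4))
a=np.load('scene0.npz')['c'][160:275,290:450,::-1];b=np.load('side0.npz')['c'][180:305,245:410,::-1]
cv2.imwrite('pics/crA.png',np.clip(cv2.resize(a,None,fx=5,fy=5,interpolation=2)*1.4,0,255));cv2.imwrite('pics/crB.png',cv2.resize(b,None,fx=4.7,fy=4.7,interpolation=2))
E
```

```text
scene 361 266 [0.6297 0.1396 0.0022]
scene 314 212 [0.6218 0.0044 0.0067]
scene 435 226 [0.485  0.1567 0.0147]
scene 389 172 [0.4698 0.027  0.0376]
scene 315 196 [0.6205 0.0064 0.045 ]
scene 437 218 [4.551e-01 1.381e-01 2.000e-04]
scene 391 184 [0.4751 0.0405 0.0208]
scene 280 264 [0.731  0.0688 0.011 ]
scene 385 200 [0.5021 0.0555 0.0072]
scene 500 300 [0.5348 0.3133 0.0344]
scene 285 178 [ 0.625  -0.0822  0.0272]
side 256 261 [0.6284 0.1373 0.0073]
side 344 296 [0.4836 0.1549 0.0262]
side 397 228 [0.4643 0.0236 0.0463]
side 398 243 [0.466  0.0005 0.0005]
side 344 292 [0.4939 0.132  0.0063]
side 180 290 [0.646  0.2586 0.0534]
side 335 180 [ 0.6106 -0.077   0.0276][ WARN:0@0.674] global loadsave.cpp:1063 imwrite_ Unsupported depth image for selected encoder is fallbacked to CV_8U.
```

View pics/crA.png

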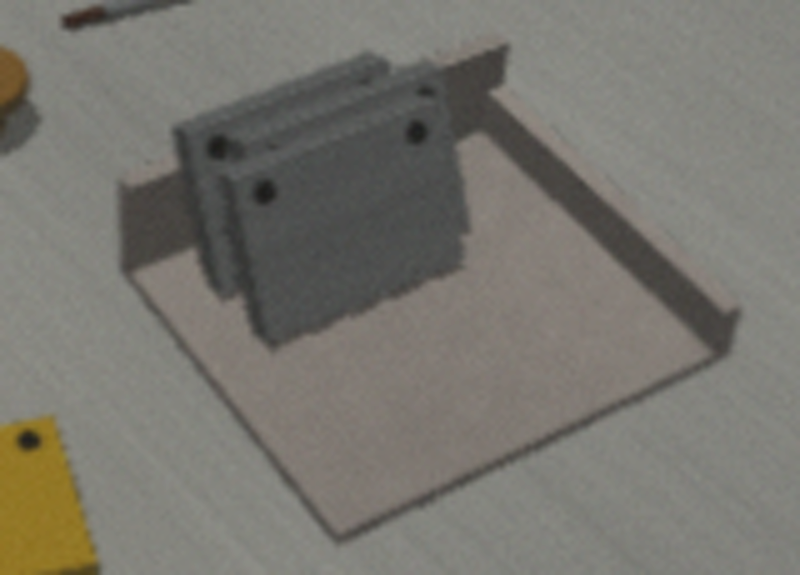

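View pics/crB.png

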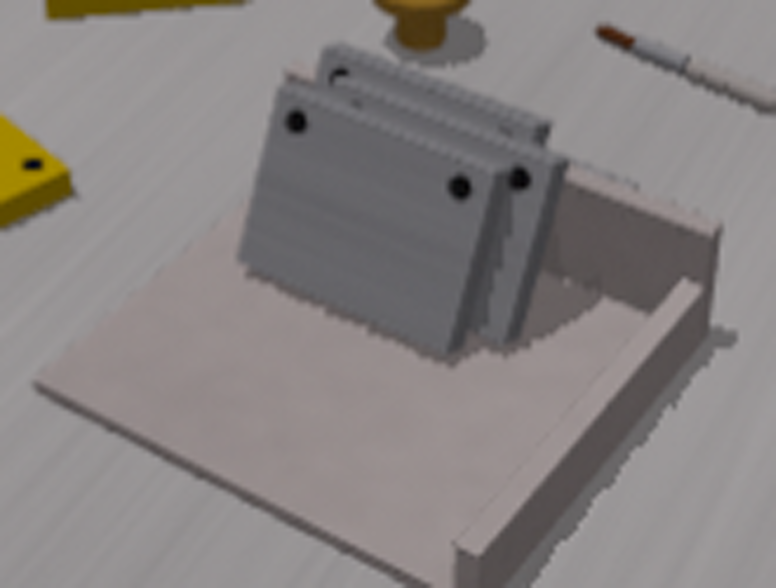

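```bash
python3 - <<'E'
from h import *
A=[]
for n in['scene','side']:
    f=np.load(n+'0.npz');d=f['d'];W=pts(n,d)
    W=W[d>0];W=W[(W[:,0]>.44)&(W[:,0]<.66)&(W[:,1]>-.02)&(W[:,1]<.19)]
    th=-.14
    for it in range(4):
        ex=np.array([np.cos(th),np.sin(th)]);ey=np.array([-np.sin(th),np.cos(th)])
        o=np.array([.466,.027]); L=np.c_[(W[:,:2]-o)@ex,(W[:,:2]-o)@ey,W[:,2]]
        m=(L[:,0]>.085)&(L[:,0]<.14)&(abs(L[:,1])<.006)&(L[:,2]>.012)&(L[:,2]<.04)
        m=(m)|((L[:,0]>.0)&(L[:,0]<.02)&(abs(L[:,1])<.006)&(L[:,2]>.012)&(L[:,2]<.04))
        k=np.polyfit(L[m,0],L[m,1],1)
        s=(L[:,1]>.02)&(L[:,1]<.12)&(abs(L[:,0])<.006)&(L[:,2]>.009)&(L[:,2]<.022)
        k2=np.polyfit(L[s,1],L[s,0],1) if s.sum()>10 else None
        th+=np.arctan(k[0])*.7
    b=(abs(L[:,0]-.11)<.02)&(L[:,1]>.08)&(L[:,1]<.12)
    print(n,th,'backstop',k,m.sum(),'side',k2,s.sum(),'basez',np.median(L[b,2]),'base max', )
    bb=(L[:,2]>.004)&(L[:,2]<.01)&(L[:,1]>.07);print(np.percentile(L[bb],[1,99],axis=0))
    # plates: points z>.03
    for (u,v) in ([] ):pass
    p=(L[:,2]>.012)&(L[:,0]>.015)&(L[:,0]<.14)&(L[:,1]>.006)
    print(np.percentile(L[p],[1,50,99],axis=0).round(4))
    for z in (.015,.025,.035,.045,.055,.062):
        q=p&(abs(L[:,2]-z)<.004);print(z,q.sum(),np.percentile(L[q,0],[2,98]).round(4),np.percentile(L[q,1],[2,50,98]).round(4)) if q.sum()>5 else 0
E
```

```text
scene -0.12212269496371961 backstop [7.33837615e-05 1.40309369e-03] 127 side [-0.0020436   0.00576904] 46 basez 0.005677177182515786 base max
[[0.00569341 0.07074711 0.00409186]
 [0.15625761 0.1317736  0.00785825]]
[[0.0461 0.0066 0.0128]
 [0.1013 0.0379 0.0458]
 [0.1385 0.0571 0.0651]]
0.015 219 [0.0476 0.1382] [0.0217 0.0548 0.0579]
0.025 272 [0.047  0.1383] [0.0178 0.0505 0.0543]
0.035 272 [0.0474 0.1382] [0.0152 0.0461 0.0496]
0.045 260 [0.0471 0.138 ] [0.0123 0.0408 0.0442]
0.055 295 [0.0478 0.1374] [0.0082 0.0359 0.0394]
0.062 670 [0.049  0.1361] [0.0063 0.0209 0.0357]
side -0.15703720611060654 backstop [0.00013126 0.00016368] 164 side [-0.04033601 -0.00137296] 211 basez 0.006399449091394616 base max
[[-0.00556932  0.07082207  0.00441518]
 [ 0.15053377  0.13450245  0.00811562]]
[[0.0422 0.0076 0.0129]
 [0.0829 0.0408 0.0454]
 [0.1328 0.0598 0.0645]]
0.015 294 [0.0421 0.13  ] [0.0358 0.0575 0.061 ]
0.025 370 [0.0425 0.13  ] [0.0317 0.053  0.0573]
0.035 372 [0.0427 0.1307] [0.0263 0.0483 0.0521]
0.045 391 [0.0424 0.1314] [0.0219 0.0432 0.0475]
0.055 423 [0.0425 0.1333] [0.0125 0.0384 0.0425]
0.062 885 [0.0446 0.1322] [0.0072 0.0226 0.0384]
```

```bash
cat >> h.py <<'E'
TH=-.12;O=np.array([.469,.028]);EX=np.array([np.cos(TH),np.sin(TH)]);EY=np.array([-EX[1],EX[0]])
def loc(p): p=np.asarray(p);return np.concatenate([np.stack([(p[...,:2]-O)@EX,(p[...,:2]-O)@EY],-1),p[...,2:]],-1)
def toolR(s): q=s['eef_rot'];return R.from_quat([q[1],q[2],q[3],q[0]]).as_matrix()
def shift(sx,sy,z):
    s=sense();w=np.r_[O+sx*EX+sy*EY,z];return toolR(s).T@(w-s['tcp_pos'])
def st():
    s=sense();print('t',round(s['time_s'],2),'stand-tcp',loc(s['tcp_pos']).round(4),'F',s['wrist_force'].round(2),'gap',round(float(s['finger_gap']),4))
    t=toolR(s);print('tool y angle in stand deg',np.degrees(np.arctan2(t[1,1],t[0,1])-TH),'tilt',t[2,2]);return s
E
python3 - <<'E'
from h import *
for n,pp in [('scene',[(347,227),(381,212),(341,196),(374,185),(360,200)]),('side',[(299,234),(339,254),(305,203),(345,220),(325,230)])]:
    W=loc(pts(n,np.load(n+'0.npz')['d']))
    for u,v in pp: print(n,u,v,W[v,u].round(4))
st();print(shift(.095,.10,.15))
E
```

```text
scene 347 227 [0.1226 0.0518 0.0047]
scene 381 212 [0.0568 0.0562 0.0117]
scene 341 196 [0.1247 0.0327 0.0608]
scene 374 185 [0.0605 0.0338 0.0577]
scene 360 200 [0.092  0.0405 0.0433]
side 299 234 [0.1253 0.0531 0.0152]
side 339 254 [0.0537 0.0542 0.0125]
side 305 203 [0.1272 0.0334 0.0595]
side 345 220 [0.058  0.0337 0.0582]
side 325 230 [0.0846 0.0439 0.0351]
t 0.1 stand-tcp [-0.3796  0.5598  0.2032] F [ 0.18  0.6  -0.63] gap 0.0853
tool y angle in stand deg 82.68364168807564 tilt -0.999997132924837
[-0.52926562 -0.39553996  0.05420799]
```

Call:
apply_moves:
  moves: "-.03 -.022 .003 .08 .04;-.06 -.045 .006 .16 .04;-.09 -.067 .009 .24 .04;-.12 -.09 .012 .32 .04;-.15 -.112 .015 .4 .04;-.18 -.135 .018 .48 .04;-.21 -.157 .021 .56 .04;-.24 -.18 .024 .64 .04;-.27 -.202 .027 .72 .04;-.30 -.225 .03 .8 .04"

```text
time_s: 0.93
tcp_pos: [0.3955, 0.3367, 0.174]
eef_rot: [-0.0, 0.502, 0.865, -0.0]
wrist_force: [1.6, 0.8, 0.0]
finger_gap: 0.0397
```

```bash
python3 - <<'E'
from h import *
s=st();print(shift(.091,.10,.10),s['wrist_torque'],s['q'])
E
```

```text
t 0.93 stand-tcp [-0.1099  0.2977  0.174 ] F [1.61 0.75 0.03] gap 0.0397
tool y angle in stand deg 36.635237296641925 tilt -0.9999998480493802
[-0.27853265  0.04326805  0.07396775] [ 0.00972712 -0.06351826 -0.00274739] [-1.09195054  0.16958375  0.33831208  1.95403387 -0.0657154   1.0288695
 -0.20477237]
```

Call:
apply_moves:
  moves: "-.035 .005 .0 .08 .04;-.07 .011 .0 .16 .04;-.105 .016 .01 .24 .04;-.14 .022 .02 .32 .04;-.175 .027 .03 .4 .04;-.21 .033 .04 .48 .04;-.245 .038 .055 .56 .04;-.27 .042 .065 .62 .04;-.278 .043 .074 .639 .04;-.278 .043 .074 .639 .04"

```text
time_s: 1.77
tcp_pos: [0.5704, 0.1152, 0.0982]
eef_rot: [0.0, 0.749, 0.663, -0.002]
wrist_force: [-0.9, 0.2, -0.6]
finger_gap: 0.0397
```

```bash
python3 - <<'E'
from h import *
s=st();print(shift(.091,.095,.022),shift(.091,.060,.022))
c,d=imaging.camera('side');cv2.imwrite('pics/side1.png',c[:,:,::-1])
E
```

```text
t 1.77 stand-tcp [0.0902 0.0988 0.0982] F [-0.93  0.23 -0.61] gap 0.0397
tool y angle in stand deg -0.06928983830052834 tilt -0.9999878871148747
[-0.00346027  0.00100542  0.07618993] [-0.03845999  0.00104775  0.07632365]
```

View pics/side1.png

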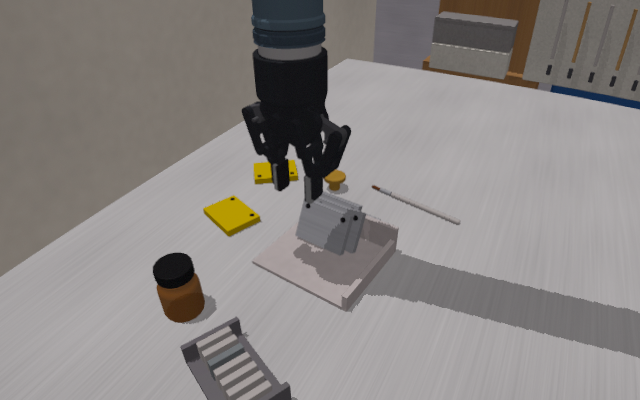

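Call:
apply_moves:
  moves: "0 0 .02 0 .04;0 0 .04 0 .04;0 0 .06 0 .04;0 0 .07 0 .04;0 0 .076 0 .04;0 0 .076 0 .04;-.01 0 .076 0 .04;-.02 0 .076 0 .04;-.025 0 .076 0 .04;-.028 0 .076 0 .04"

```text
time_s: 2.65
tcp_pos: [0.5686, 0.0887, 0.0256]
eef_rot: [0.001, 0.748, 0.664, 0.0]
wrist_force: [-0.0, -1.0, 0.5]
finger_gap: 0.04
```

```bash
python3 - <<'E'
from h import *
s=st()
c,d=imaging.camera('side');cv2.imwrite('pics/side2.png',cv2.resize(c[120:320,220:420,::-1],None,fx=3,fy=3))
E
```

```text
t 2.65 stand-tcp [0.0916 0.0722 0.0256] F [-0.03 -1.04  0.51] gap 0.04
tool y angle in stand deg 0.041446698058212134 tilt -0.9999986053634505
```

View pics/side2.png

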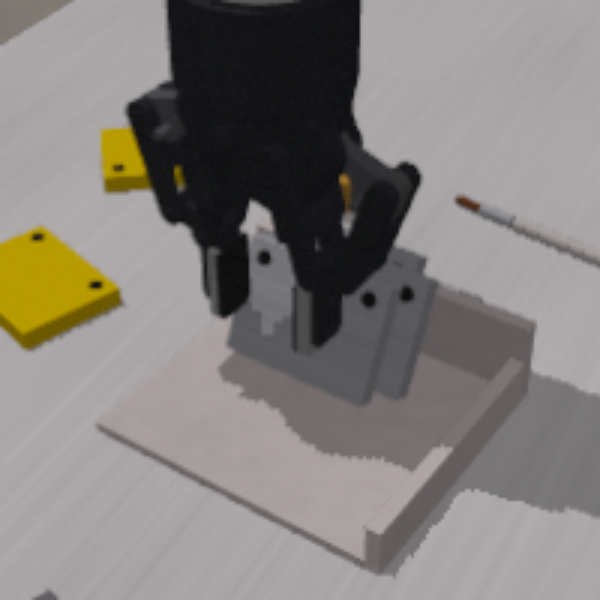

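Call:
apply_moves:
  moves: "0 0 .004 0 .04;0 0 .006 0 .04;-.003 0 .006 0 .04;-.006 0 .006 0 .04;-.009 0 .006 0 .04;-.012 0 .006 0 .04;-.015 0 .006 0 .04;-.017 0 .006 0 .04;-.019 0 .006 0 .04;-.019 0 .006 0 .04"

```text
time_s: 3.53
tcp_pos: [0.5657, 0.0716, 0.0185]
eef_rot: [0.0, 0.747, 0.665, -0.0]
wrist_force: [-0.2, -0.1, -0.2]
finger_gap: 0.0397
```

```bash
python3 - <<'E'
from h import *
s=st()
c,d=imaging.camera('side');cv2.imwrite('pics/side3.png',cv2.resize(c[120:320,220:420,::-1],None,fx=3,fy=3))
E
```

```text
t 3.53 stand-tcp [0.0908 0.0549 0.0185] F [-0.24 -0.12 -0.18] gap 0.0397
tool y angle in stand deg 0.1807340460461901 tilt -0.9999999408400649
```

View pics/side3.png

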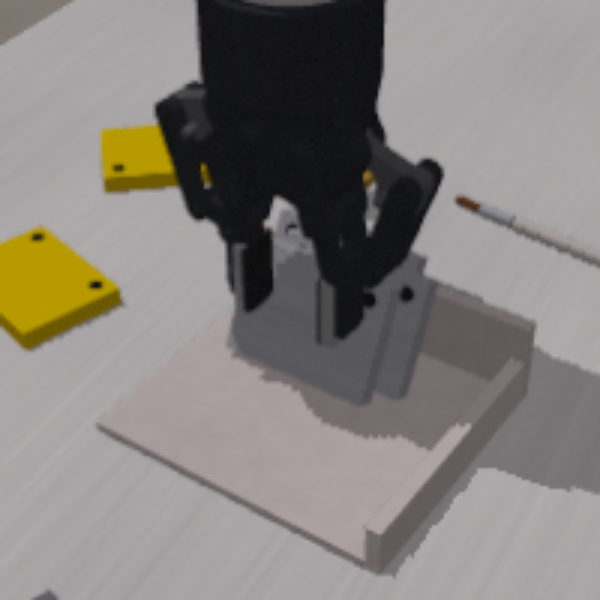

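```bash
python3 - <<'E'
from h import *
st()
for n in['side','scene']:
    c,d=imaging.camera(n);W=loc(pts(n,d));m=(c.max(2)<60)&(d>0)&(W[...,2]<.08)&(abs(W[...,0]-.09)<.08)&(abs(W[...,1]-.06)<.05)
    P=W[m];print(n,m.sum())
    for z in (.005,.01,.015,.02,.025,.03,.035,.04,.05,.06,.07):
        q=P[abs(P[:,2]-z)<.0025]
        if len(q)>3: print(z,len(q),np.percentile(q[:,0],[2,98]).round(4),np.percentile(q[:,1],[2,98]).round(4))
    cv2.imwrite(f'pics/{n}4.png',cv2.resize(c[120:320,250:450,::-1],None,fx=3,fy=3))
E
```

```text
t 3.58 stand-tcp [0.0908 0.0553 0.0185] F [0.83 0.25 0.31] gap 0.0403
tool y angle in stand deg 0.1935823864916528 tilt -0.9999999954392146
side 422
0.05 29 [0.1092 0.1108] [0.045  0.0652]
0.06 86 [0.0479 0.1203] [0.0189 0.0665]
0.07 73 [0.0556 0.1188] [0.0468 0.0668]
scene 1621
0.005 46 [0.0139 0.128 ] [0.0162 0.0538]
0.01 44 [0.0388 0.1348] [0.0241 0.0562]
0.015 147 [0.0444 0.1351] [0.024  0.0567]
0.02 151 [0.0551 0.1357] [0.0213 0.0542]
0.025 151 [0.0573 0.1353] [0.0138 0.0519]
0.03 125 [0.0605 0.1355] [0.0151 0.0495]
0.035 103 [0.0638 0.135 ] [0.0147 0.0467]
0.04 95 [0.067  0.1349] [0.0143 0.0452]
0.05 100 [0.067 0.134] [0.0116 0.067 ]
0.06 171 [0.0483 0.1339] [0.0124 0.0677]
0.07 62 [0.0604 0.1248] [0.0475 0.0675]
```

View pics/scene4.png

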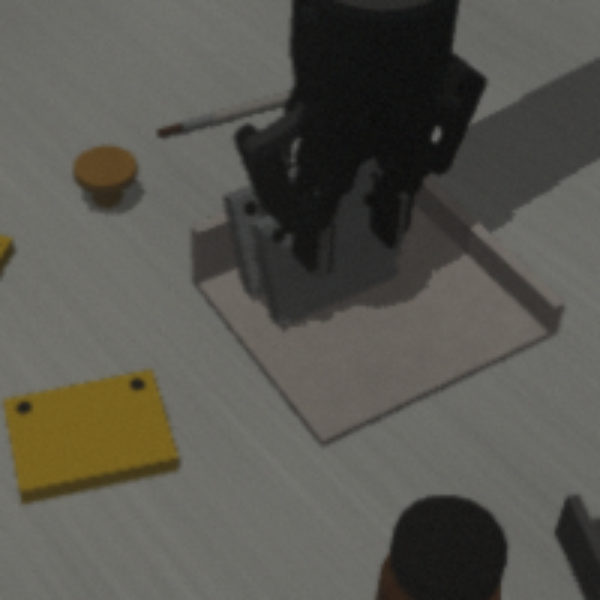

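```bash
python3 - <<'E'
from h import *
c,d=imaging.camera('side');W=loc(pts('side',d))
for u in(305,328,331,334,337):
    print(u)
    for v in range(196,250,4): print(v,W[v,u].round(3),c[v,u])
cv2.imwrite('pics/side5.png',cv2.resize(c[180:280,270:390,::-1],None,fx=6.5,fy=6))
E
```

```text
305
196 [0.112 0.053 0.088] [17 17 20]
200 [0.111 0.055 0.083] [16 15 16]
204 [0.11  0.056 0.077] [15 14 17]
208 [0.11  0.056 0.071] [17 14 16]
212 [0.11  0.056 0.064] [16 13 15]
216 [0.11  0.056 0.057] [13 13 14]
220 [0.11  0.057 0.051] [14 13 15]
224 [0.119 0.046 0.032] [87 86 90]
228 [0.119 0.047 0.025] [89 88 92]
232 [0.116 0.05  0.021] [91 90 94]
236 [0.115 0.052 0.016] [88 88 91]
240 [0.116 0.052 0.007] [106 101 101]
244 [0.111 0.058 0.006] [169 159 159]
248 [0.105 0.065 0.006] [166 157 157]
328
196 [0.062 0.07  0.117] [19 20 23]
200 [0.062 0.071 0.112] [16 17 20]
204 [0.064 0.068 0.103] [19 19 21]
208 [0.063 0.068 0.097] [20 21 22]
212 [0.063 0.069 0.091] [19 21 21]
216 [0.063 0.068 0.084] [77 77 78]
220 [0.064 0.067 0.077] [77 75 77]
224 [0.064 0.067 0.07 ] [78 77 78]
228 [0.064 0.067 0.063] [77 76 78]
232 [0.065 0.066 0.055] [77 76 78]
236 [0.065 0.065 0.047] [84 84 87]
240 [0.075 0.05  0.025] [89 88 92]
244 [0.074 0.053 0.02 ] [90 89 93]
248 [0.073 0.054 0.014] [88 88 91]
331
196 [0.061 0.064 0.114] [17 18 22]
200 [0.06  0.066 0.11 ] [21 22 24]
204 [0.059 0.067 0.104] [17 1
[... 675 characters left out ...]
 [0.057 0.063 0.064] [19 19 22]
232 [0.057 0.063 0.057] [27 28 29]
236 [0.068 0.045 0.033] [88 88 91]
240 [0.067 0.047 0.027] [89 88 92]
244 [0.065 0.05  0.022] [89 88 92]
248 [0.064 0.052 0.017] [89 89 92]
337
196 [0.063 0.048 0.105] [19 19 21]
200 [0.063 0.048 0.098] [19 21 22]
204 [0.057 0.057 0.099] [23 24 26]
208 [0.053 0.062 0.098] [16 18 21]
212 [0.053 0.062 0.091] [16 16 19]
216 [0.056 0.058 0.081] [17 19 21]
220 [0.056 0.057 0.074] [18 18 21]
224 [0.057 0.056 0.066] [18 19 21]
228 [0.058 0.055 0.058] [22 21 24]
232 [0.065 0.043 0.04 ] [87 86 89]
236 [0.064 0.044 0.034] [88 88 90]
240 [0.062 0.047 0.03 ] [88 87 91]
244 [0.06  0.049 0.024] [89 89 93]
248 [0.059 0.051 0.019] [89 89 93]
```

View pics/side5.png

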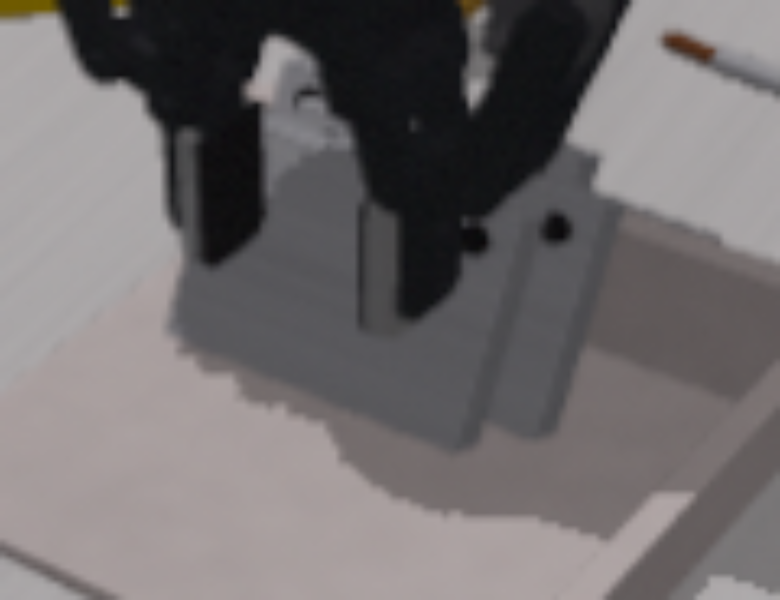

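The cameras show the fingertips about 27 mm above the reported TCP height (tips at z≈0.045, in the crop at (380,330)), so there was no contact. I'll back off, go down carefully while watching the force, and look again.

Call:
apply_moves:
  moves: ".01 0 -.002 0 .04;.025 0 -.002 0 .04;.027 0 0 0 .04;.027 0 .005 0 .04;.027 0 .01 0 .04;.027 0 .013 0 .04;.027 0 .015 0 .04;.027 0 .015 0 .04"

```text
time_s: 4.4
tcp_pos: [0.568, 0.0981, 0.0026]
eef_rot: [-0.0, 0.747, 0.664, -0.001]
wrist_force: [0.4, -0.9, -0.3]
finger_gap: 0.04
```

```bash
cat >> h.py <<'E'
def tips():
    s=st()
    for n,dark in(('side',65),('scene',38)):
        c,d=imaging.camera(n);W=loc(pts(n,d));t=loc(s['tcp_pos'])
        m=(c.max(2)<85)&(d>0)&(abs(W[...,0]-t[0])<.05)&(abs(W[...,1]-t[1])<.013)&(W[...,2]>.009)
        print(n,'tip z percentiles',np.percentile(W[m][:,2],[1,3,10]).round(4),m.sum())
        a=c[150:290,250:410,::-1]
        cv2.imwrite(f'pics/{n}_{s["time_s"]:.2f}.png',cv2.resize(a,None,fx=4,fy=4))
    print(s['time_s'])
E
python3 -c "
from h import *
tips()";ls -t pics|head -2
```

```text
t 4.4 stand-tcp [0.0899 0.0815 0.0026] F [ 0.36 -0.87 -0.31] gap 0.04
tool y angle in stand deg 0.1597483647345071 tilt -0.9999979817354648
side tip z percentiles [0.0378 0.0447 0.0652] 4894
scene tip z percentiles [0.0369 0.0447 0.0667] 3849
4.4
scene_4.40.png
side_4.40.png
```

View pics/side_4.40.png

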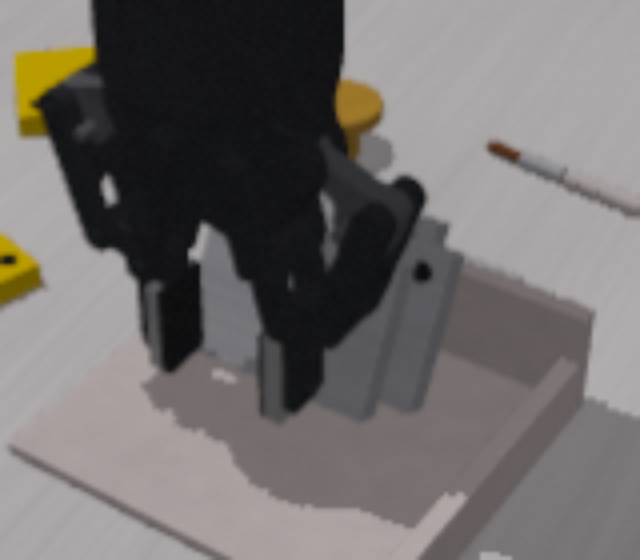

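Call:
apply_moves:
  moves: "0 0 .004 0 .04;0 0 .008 0 .04;0 0 .011 0 .04;0 0 .013 0 .04;0 0 .015 0 .04;0 0 .017 0 .04;0 0 .017 0 .04"

```text
time_s: 5.08
tcp_pos: [0.5685, 0.0992, -0.014]
eef_rot: [-0.0, 0.747, 0.665, -0.0]
wrist_force: [0.3, -0.8, -0.5]
finger_gap: 0.0402
```

```bash
python3 -c "
from h import *
tips()";ls -t pics|head -2
```

```text
t 5.08 stand-tcp [ 0.0903  0.0826 -0.014 ] F [ 0.25 -0.84 -0.48] gap 0.0402
tool y angle in stand deg 0.23717954610606384 tilt -0.9999996585928641
side tip z percentiles [0.0208 0.0278 0.0479] 4663
scene tip z percentiles [0.0206 0.0283 0.0527] 4024
5.0833
scene_5.08.png
side_5.08.png
```

Call:
apply_moves:
  moves: "-.006 0 .002 0 .04;-.012 0 .002 0 .04;-.014 0 .002 0 .04;-.016 0 .002 0 .04;-.018 0 .002 0 .04;-.020 0 .002 0 .04;-.022 0 .002 0 .04;-.024 0 .002 0 .04;-.026 0 .002 0 .04;-.026 0 .002 0 .04"

```text
time_s: 6.02
tcp_pos: [0.5661, 0.0773, -0.0156]
eef_rot: [-0.001, 0.746, 0.666, 0.002]
wrist_force: [0.9, 5.4, -2.1]
finger_gap: 0.0399
```

```bash
python3 -c "
from h import *
tips()";ls -t pics|head -2; cp $(ls -t pics/side_*|head -1) pics/v1.png
```

```text
t 6.02 stand-tcp [ 0.0905  0.0605 -0.0156] F [ 0.92  5.39 -2.1 ] gap 0.0399
tool y angle in stand deg 0.36582145955775996 tilt -0.9999917927279296
side tip z percentiles [0.0191 0.026  0.0465] 4588
scene tip z percentiles [0.0129 0.0179 0.0386] 3881
6.0167
scene_6.02.png
side_6.02.png
```

View pics/v1.png

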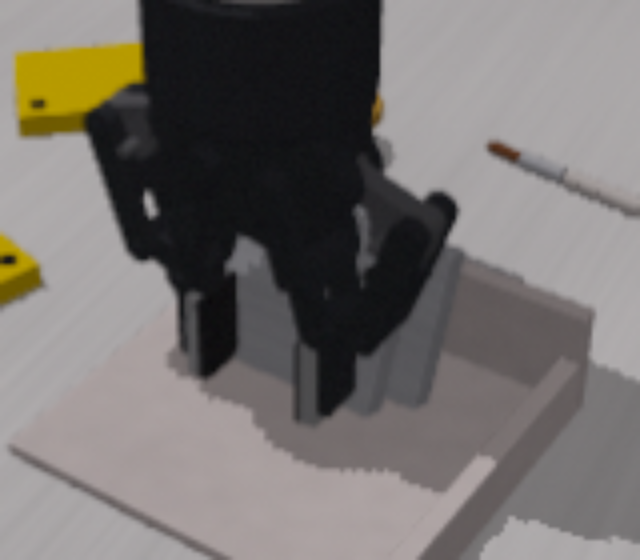

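Call:
apply_moves:
  moves: "-.0015 0 0 0 .04;-.003 0 0 0 .04;-.0045 0 0 0 .04;-.006 0 0 0 .04;-.0075 0 0 0 .04;-.009 0 0 0 .04;-.010 0 0 0 .04;-.011 0 0 0 .04;-.012 0 0 0 .04;-.012 0 0 0 .04"

```text
time_s: 6.95
tcp_pos: [0.5641, 0.0655, -0.0161]
eef_rot: [-0.002, 0.746, 0.666, 0.001]
wrist_force: [2.0, 5.4, -3.8]
finger_gap: 0.0401
```

```bash
python3 -c "
from h import *
tips()"; cp $(ls -t pics/side_*|head -1) pics/v2.png
```

```text
t 6.95 stand-tcp [ 0.09    0.0486 -0.0161] F [ 2.    5.41 -3.78] gap 0.0401
tool y angle in stand deg 0.3836068738542133 tilt -0.9999926492965427
side tip z percentiles [0.0135 0.0184 0.0331] 4763
scene tip z percentiles [0.0128 0.0182 0.0327] 3826
6.95
```

View pics/v2.png

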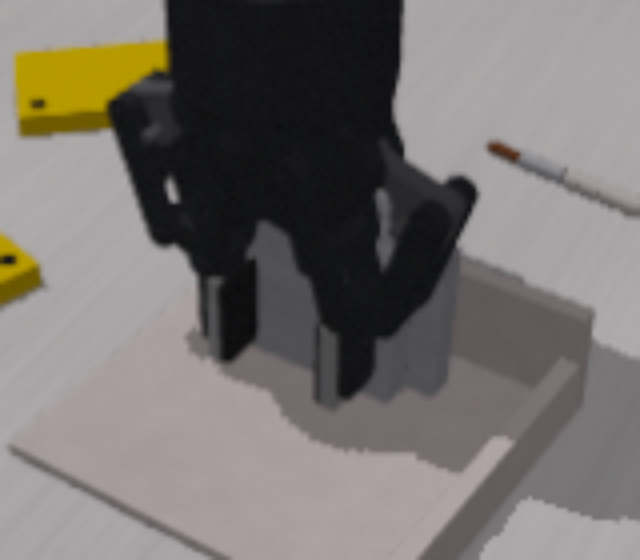

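Call:
apply_moves:
  moves: "-.001 0 0 0 .04;-.002 0 0 0 .04;-.003 0 0 0 .04;-.004 0 0 0 .04;-.005 0 0 0 .04;-.005 0 0 0 .04"

```text
time_s: 7.55
tcp_pos: [0.5641, 0.0654, -0.0161]
eef_rot: [-0.003, 0.745, 0.667, 0.003]
wrist_force: [1.7, 11.5, -4.2]
finger_gap: 0.04
```

```bash
python3 -c "
from h import *
tips()"; cp $(ls -t pics/side_*|head -1) pics/v3.png
```

```text
t 7.55 stand-tcp [ 0.0899  0.0485 -0.0161] F [ 1.67 11.53 -4.23] gap 0.04
tool y angle in stand deg 0.5051234420061004 tilt -0.9999611337292863
side tip z percentiles [0.0131 0.0188 0.0336] 4881
scene tip z percentiles [0.013  0.0188 0.0334] 3916
7.55
```

View pics/v3.png

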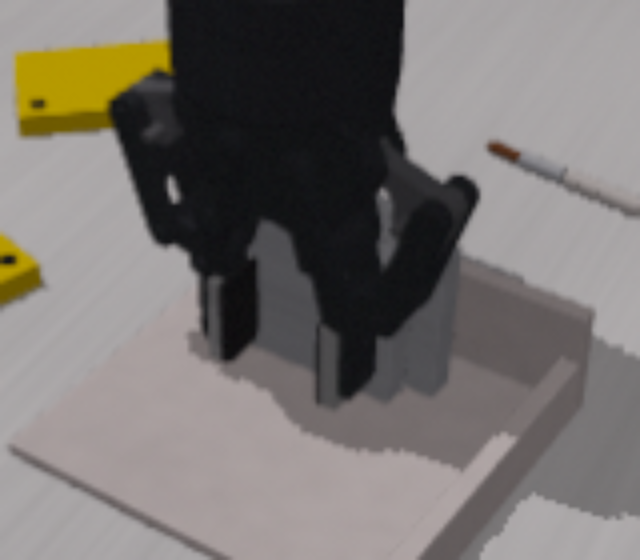

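Call:
apply_moves:
  moves: ".002 0 0 0 .04;.004 0 0 0 .04;.006 0 0 0 .04;.008 0 0 0 .04;.011 0 0 0 .04;.017 0 0 0 .04;.03 0 0 0 .04;.045 0 0 0 .04;.055 0 -.02 0 .04;.055 0 -.04 0 .04"

```text
time_s: 8.48
tcp_pos: [0.5692, 0.1151, 0.0237]
eef_rot: [-0.001, 0.745, 0.667, -0.001]
wrist_force: [0.3, 1.5, 0.0]
finger_gap: 0.04
```

```bash
python3 -c "
from h import *
tips();print(sense()['q'])"; cp $(ls -t pics/side_*|head -1) pics/v4.png;cp $(ls -t pics/scene_*|head -1) pics/v4b.png
```

```text
t 8.48 stand-tcp [0.0891 0.0985 0.0237] F [0.29 1.49 0.04] gap 0.04
tool y angle in stand deg 0.4851238891893967 tilt -0.9999964006441042
side tip z percentiles [0.0594 0.0659 0.0867] 5320
scene tip z percentiles [0.0627 0.0699 0.0921] 4328
8.4833
[-0.6742675   0.52055862  0.5022442   1.90673111 -0.34324824  0.79182823
 -0.09979776]
```

View pics/v4.png

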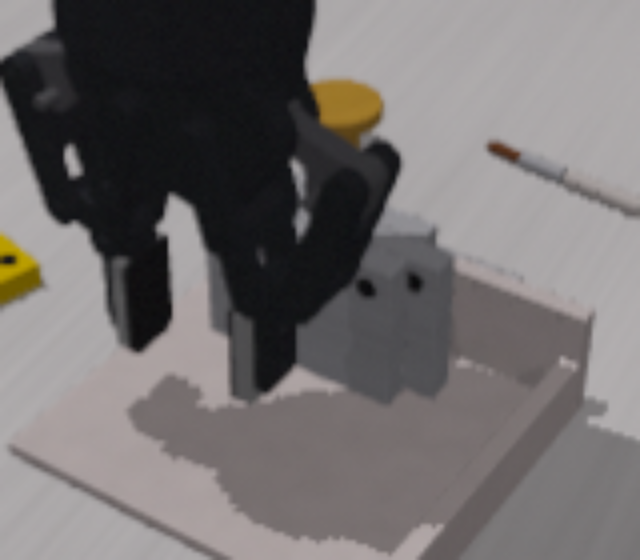

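View pics/v4b.png

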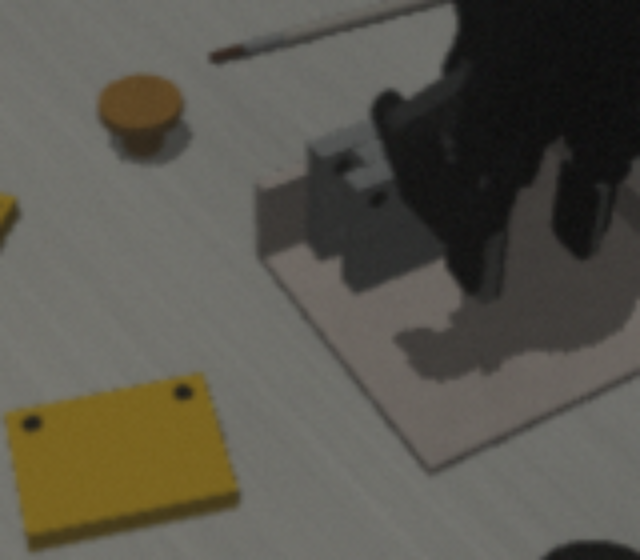

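Call:
apply_moves:
  moves: "0 0 -.03 -.1 .02;0 .01 -.06 -.22 .0;0 .03 -.08 -.34 0;-.01 .055 -.08 -.46 0;-.03 .08 -.08 -.58 0;-.05 .09 -.08 -.7 0;-.07 .09 -.08 -.82 0;-.077 .09 -.08 -.94 0;-.077 .09 -.08 -1.06 0;-.077 .09 -.08 -1.18 0"

```text
time_s: 9.42
tcp_pos: [0.6503, 0.0218, 0.1036]
eef_rot: [-0.0, 0.25, 0.968, -0.001]
wrist_force: [0.4, 0.4, 0.6]
finger_gap: 0.0003
```

Call:
apply_moves:
  moves: "0 0 0 -.12 0;0 0 0 -.24 0;0 0 0 -.36 0;0 0 0 -.4 0;0 0 0 -.4 0"

```text
time_s: 9.83
tcp_pos: [0.6503, 0.0238, 0.1037]
eef_rot: [-0.001, 0.054, 0.999, -0.0]
wrist_force: [0.6, 0.6, 0.1]
finger_gap: 0.0001
```

```bash
python3 - <<'E'
from h import *
s=st();print(s['q'],shift(.178,.021,.1))
L=[]
for n in['scene','side']:
    c,d=imaging.camera(n);cv2.imwrite(f'pics/{n}6.png',cv2.resize(c[80:300,230:450,::-1],None,fx=2.6,fy=2.6));np.savez(n+'6.npz',c=c,d=d)
    W=loc(pts(n,d));p=(d>0)&(W[...,2]>.015)&(W[...,2]<.075)&(W[...,0]>.015)&(W[...,0]<.15)&(W[...,1]>.006)&(W[...,1]<.07);P=W[p]
    for z in(.02,.03,.04,.05,.06,.066):
        q=P[abs(P[:,2]-z)<.003];print(n,z,len(q),np.percentile(q,[2,98],axis=0)[:,:2].round(4).tolist()) if len(q)>9 else 0
E
```

```text
t 9.83 stand-tcp [0.1805 0.0175 0.1037] F [0.62 0.63 0.1 ] gap 0.0001
tool y angle in stand deg 90.73818065054033 tilt -0.9999992953345415
[-0.26904955  0.48973814  0.21870626  1.68506987 -0.12287341  0.98140712
  1.45696583] [0.00245548 0.00352752 0.00365847]
scene 0.02 124 [[0.048, 0.01], [0.1351, 0.0399]]
scene 0.03 131 [[0.0542, 0.0084], [0.1358, 0.0397]]
scene 0.04 135 [[0.0529, 0.0099], [0.1352, 0.0395]]
scene 0.05 147 [[0.0546, 0.0096], [0.1355, 0.0399]]
scene 0.06 164 [[0.0444, 0.012], [0.1353, 0.04]]
scene 0.066 696 [[0.0466, 0.0066], [0.1325, 0.0391]]
side 0.02 193 [[0.0402, 0.019], [0.1287, 0.0394]]
side 0.03 206 [[0.0402, 0.0174], [0.1286, 0.0394]]
side 0.04 202 [[0.04, 0.0198], [0.1276, 0.0393]]
side 0.05 194 [[0.0396, 0.0202], [0.129, 0.0395]]
side 0.06 246 [[0.0399, 0.0139], [0.131, 0.0393]]
side 0.066 813 [[0.0424, 0.007], [0.1294, 0.0385]]
```

View pics/scene6.png

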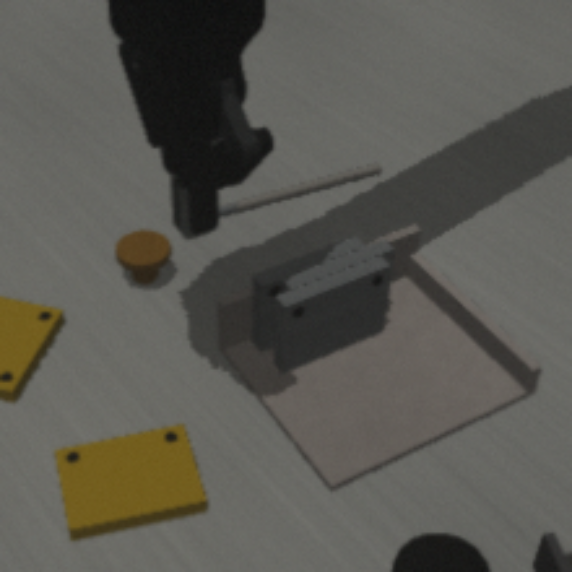

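View pics/side6.png

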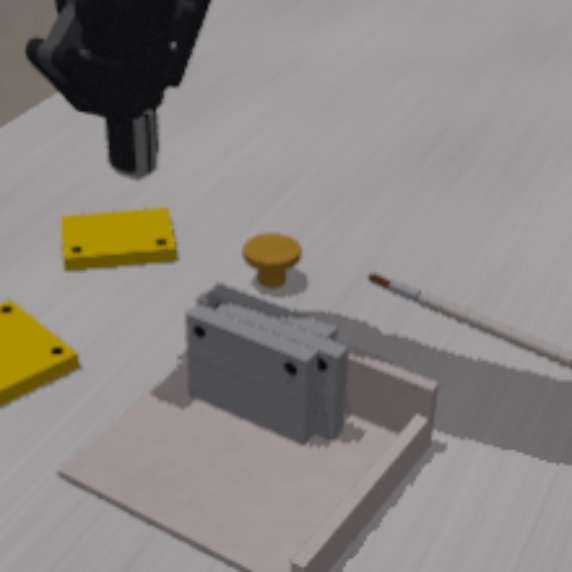

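```bash
python3 - <<'E'
from h import *
for n in['scene','side']:
    f=np.load(n+'6.npz');W=loc(pts(n,f['d']));m=(f['d']>0)&(abs(W[...,0]-.1805)<.02)&(abs(W[...,1]-.0175)<.03)&(W[...,2]>.03)
    P=W[m];print(n,np.percentile(P[:,2],[0,1,3]).round(4))
    q=P[P[:,2]<np.percentile(P[:,2],1)+.03];print(np.percentile(q,[2,98],axis=0).round(4))
E
```

```text
scene [0.1302 0.1343 0.1396]
[[0.17   0.0124 0.1315]
 [0.192  0.0323 0.1634]]
side [0.1302 0.133  0.1397]
[[0.1677 0.0052 0.1315]
 [0.1866 0.0319 0.1625]]
```

Call:
apply_moves:
  moves: "0 .004 .02 -.0 0;0 .004 .05 0 0;0 .004 .08 0 0;0 .004 .1 0 0;0 .004 .109 0 0;0 .004 .109 0 0;.01 .004 .109 0 0;.02 .004 .109 0 0;.03 .004 .109 0 0;.03 .004 .109 0 0"

```text
time_s: 10.77
tcp_pos: [0.6209, 0.0317, -0.003]
eef_rot: [0.0, 0.053, 0.999, 0.0]
wrist_force: [-0.5, -0.1, -0.2]
finger_gap: -0.0004
```

```bash
cat >> h.py <<'E'
def look(k):
    s=st()
    for n in['side','scene']:
        c,d=imaging.camera(n);cv2.imwrite(f'pics/{k}{n}.png',cv2.resize(c[140:290,260:420,::-1],None,fx=4,fy=4));np.savez(f'{k}{n}.npz',c=c,d=d)
E
python3 -c "
from h import *
look('a')"
```

```text
t 10.77 stand-tcp [ 0.1503  0.0219 -0.003 ] F [-0.5  -0.14 -0.18] gap -0.0004
tool y angle in stand deg 90.74267866799883 tilt -0.9999997969586709
```

View pics/ascene.png

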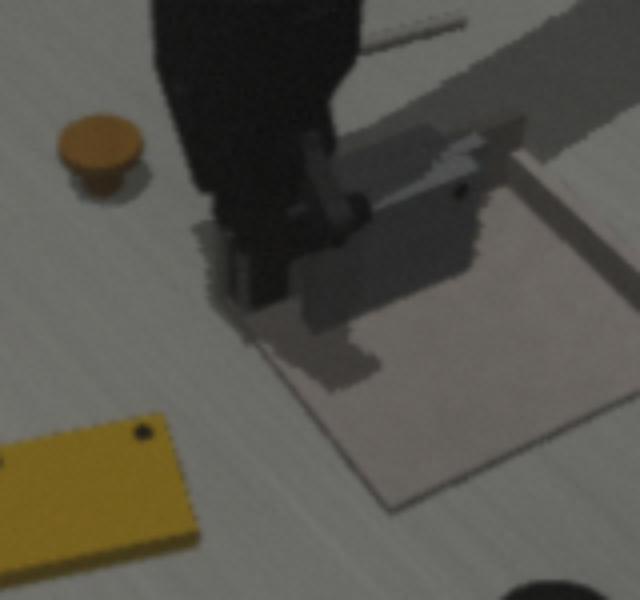

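View pics/aside.png

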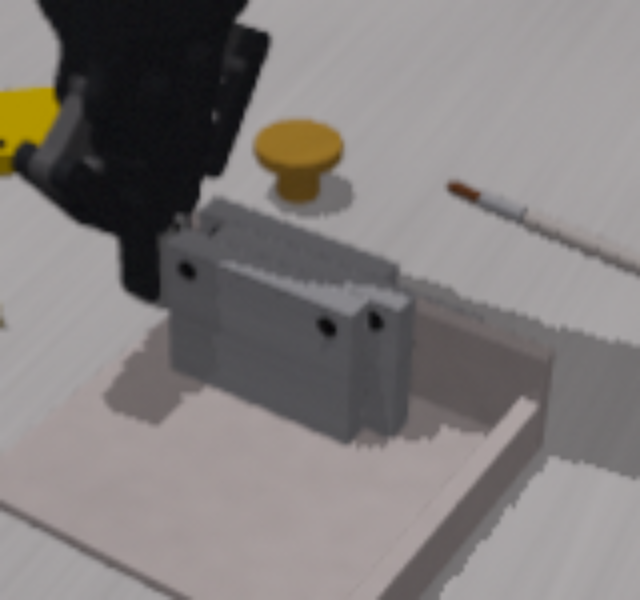

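Call:
apply_moves:
  moves: ".004 0 0 0 0;.007 0 0 0 0;.009 0 0 0 0;.011 0 0 0 0;.013 0 0 0 0;.015 0 0 0 0;.017 0 0 0 0;.019 0 0 0 0;.021 0 0 0 0;.023 0 0 0 0"

```text
time_s: 11.7
tcp_pos: [0.5995, 0.0337, -0.004]
eef_rot: [0.001, 0.053, 0.999, -0.0]
wrist_force: [5.7, 0.1, 2.1]
finger_gap: 0.0003
```

```bash
python3 -c "
from h import *
look('b')"
```

```text
t 11.7 stand-tcp [ 0.1289  0.0213 -0.004 ] F [5.71 0.07 2.09] gap 0.0003
tool y angle in stand deg 90.75385562534416 tilt -0.9999971574779122
```

View pics/bside.png

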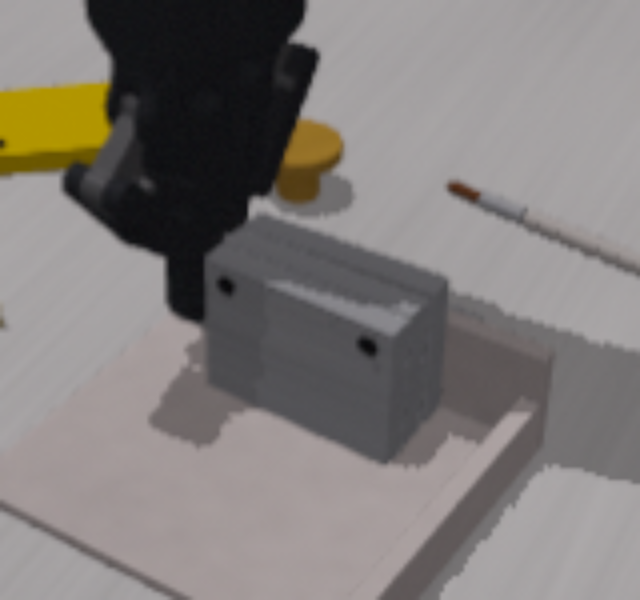

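The plates are upright and edge-aligned (front plate corners at (205,265)–(390,460)), and sliding together. I'll keep pushing.

Call:
apply_moves:
  moves: ".0025 0 0 0 0;.005 0 0 0 0;.0075 0 0 0 0;.01 0 0 0 0;.0125 0 0 0 0;.015 0 0 0 0;.0175 0 0 0 0;.020 0 0 0 0;.0225 0 0 0 0;.025 0 0 0 0"

```text
time_s: 12.63
tcp_pos: [0.5739, 0.0364, -0.0043]
eef_rot: [0.0, 0.053, 0.999, -0.0]
wrist_force: [4.9, -0.4, 1.5]
finger_gap: 0.0001
```

```bash
python3 -c "
from h import *
look('c')"
```

```text
t 12.63 stand-tcp [ 0.1032  0.0209 -0.0043] F [ 4.92 -0.41  1.51] gap 0.0001
tool y angle in stand deg 90.75111044806096 tilt -0.999999518972801
```

View pics/cside.png

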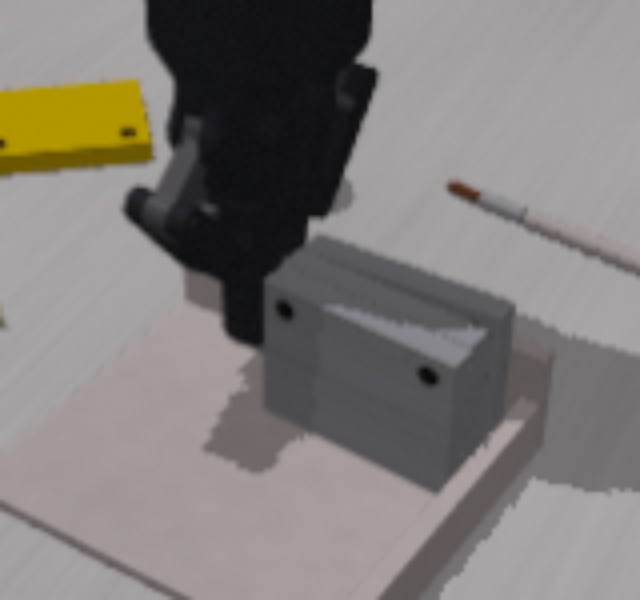

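Call:
apply_moves:
  moves: ".002 0 0 0 0;.004 0 0 0 0;.006 0 0 0 0;.0075 0 0 0 0;.009 0 0 0 0;.0105 0 0 0 0;.012 0 0 0 0;.012 0 0 0 0"

```text
time_s: 13.4
tcp_pos: [0.568, 0.0377, -0.002]
eef_rot: [0.006, 0.054, 0.999, 0.001]
wrist_force: [10.7, -0.6, 3.1]
finger_gap: 0.0001
```

```bash
python3 -c "
from h import *
look('d')"
```

```text
t 13.4 stand-tcp [ 0.0971  0.0215 -0.002 ] F [10.68 -0.64  3.06] gap 0.0001
tool y angle in stand deg 90.72962602052962 tilt -0.9999227226994848
```

View pics/dside.png

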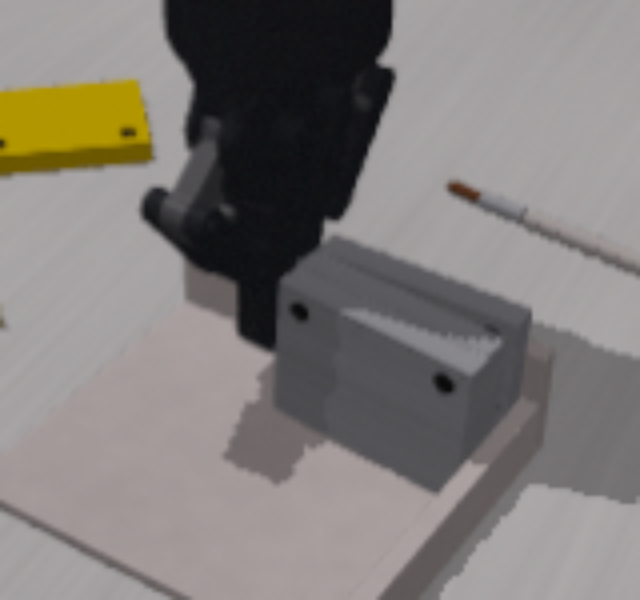

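Call:
apply_moves:
  moves: "-.002 0 0 0 0;-.004 0 0 0 0;-.006 0 0 0 0;-.008 0 0 0 0;-.012 0 0 0 0;-.02 0 0 0 0;-.03 0 0 0 0;-.04 0 0 0 0;-.05 0 0 0 0;-.055 0 0 0 0"

```text
time_s: 14.33
tcp_pos: [0.6182, 0.0317, -0.0046]
eef_rot: [0.0, 0.054, 0.999, -0.0]
wrist_force: [0.5, 0.8, 0.9]
finger_gap: -0.0001
```

```bash
python3 -c "
from h import *
look('e')
for n in['side','scene']:
    f=np.load(f'e{n}.npz');d=f['d'];W=loc(pts(n,d));p=(d>0)&(W[...,2]>.009)&(W[...,2]<.075)&(W[...,0]>-.01)&(W[...,0]<.11)&(W[...,1]>.008)&(W[...,1]<.07);P=W[p]
    for z in(.015,.03,.036,.04,.05,.06,.066):
        q=P[abs(P[:,2]-z)<.003];print(n,z,len(q),np.percentile(q,[2,98],axis=0)[:,:2].round(4).tolist()) if len(q)>9 else 0
    w=(d>0)&(abs(W[...,0])<.012)&(W[...,1]>.05)&(W[...,1]<.12)&(W[...,2]>.024)&(W[...,2]<.03);print('wall top x',np.percentile(W[w][:,0],[3,50,97]))
    q=P[P[:,2]>.063];print('top z vs x',np.polyfit(q[:,0],q[:,2],1),'vs y',np.polyfit(q[:,1],q[:,2],1),np.percentile(q[:,2],[2,50,98]))
"
```

```text
t 14.33 stand-tcp [ 0.1477  0.0215 -0.0046] F [0.47 0.78 0.86] gap -0.0001
tool y angle in stand deg 90.74154318779088 tilt -0.9999995105213475
side 0.015 205 [[-0.005, 0.0109], [0.0813, 0.0662]]
side 0.03 207 [[-0.0036, 0.0097], [0.0801, 0.0663]]
side 0.036 196 [[0.0039, 0.0101], [0.0807, 0.0425]]
side 0.04 197 [[0.0039, 0.0099], [0.0804, 0.0426]]
side 0.05 193 [[0.004, 0.01], [0.0804, 0.0426]]
side 0.06 261 [[0.0038, 0.0091], [0.0802, 0.0426]]
side 0.066 837 [[0.0048, 0.0088], [0.0818, 0.0419]]
wall top x [-0.00474103 -0.00131594  0.0028884 ]
top z vs x [-0.0065292  0.0656668] vs y [0.00755767 0.0651918 ] [0.06323227 0.06542381 0.06714078]
scene 0.015 148 [[0.0035, 0.0132], [0.0856, 0.0657]]
scene 0.03 125 [[0.0055, 0.0146], [0.0856, 0.0441]]
scene 0.036 125 [[0.0074, 0.0137], [0.086, 0.044]]
scene 0.04 128 [[0.0071, 0.0118], [0.0856, 0.044]]
scene 0.05 122 [[0.0086, 0.0123], [0.0857, 0.0438]]
scene 0.06 162 [[0.0069, 0.011], [0.0856, 0.0439]]
scene 0.066 603 [[0.007, 0.009], [0.0847, 0.0426]]
wall top x [-0.00363443  0.00077982  0.00436244]
top z vs x [0.00112724 0.06548964] vs y [-0.00281257  0.06561739] [0.06333412 0.06559742 0.06722185]
```

View pics/eside.png

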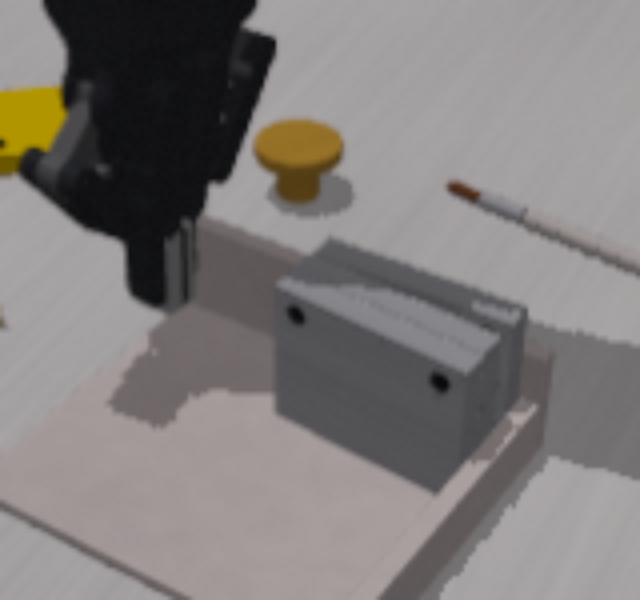

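View pics/escene.png

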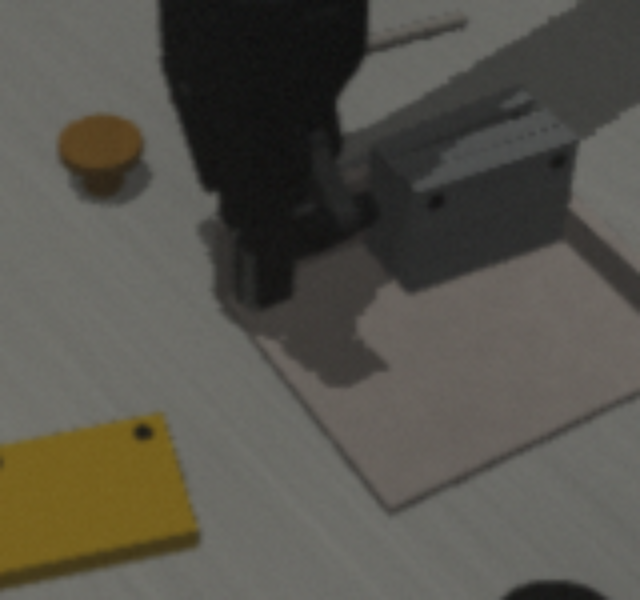

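Upright against the side wall, but front plates shifted ~4 mm off the backstop during the slide. One more squeeze in -y.

Call:
apply_moves:
  moves: "0 0 -.03 0 0;0 .01 -.06 .12 .02;0 .03 -.09 .24 .04;.0 .06 -.095 .36 .04;.02 .08 -.095 .48 .04;.05 .08 -.095 .6 .04;.08 .08 -.095 .72 .04;.103 .08 -.095 .84 .04;.103 .08 -.095 .96 .04;.103 .08 -.095 1.08 .04"

```text
time_s: 15.27
tcp_pos: [0.5194, 0.123, 0.09]
eef_rot: [-0.001, 0.561, 0.828, -0.001]
wrist_force: [0.3, 0.1, 0.4]
finger_gap: 0.0399
```

Call:
apply_moves:
  moves: "0 0 0 .12 .04;0 0 0 .24 .04;0 0 0 .36 .04;0 0 0 .48 .04;0 0 0 .504 .04;0 0 0 .504 .04"

```text
time_s: 15.77
tcp_pos: [0.5219, 0.1225, 0.0903]
eef_rot: [-0.0, 0.748, 0.664, -0.0]
wrist_force: [-0.1, 1.0, -0.1]
finger_gap: 0.0402
```

```bash
python3 -c "
from h import *
st();print(shift(.045,.09,-.014))"
```

```text
t 15.77 stand-tcp [0.0412 0.1001 0.0903] F [-0.06  1.02 -0.15] gap 0.0402
tool y angle in stand deg 0.11124198600335569 tilt -0.9999996093901682
[-0.01011636  0.00384752  0.10432343]
```

Call:
apply_moves:
  moves: "0 .005 .03 0 .04;0 .005 .06 0 .04;0 .005 .08 0 .04;0 .005 .095 0 .04;0 .005 .1 0 .04;0 .005 .1 0 .04;-.015 .005 .102 0 .04;-.03 .005 .102 0 .04;-.036 .005 .102 0 .04;-.040 .005 .102 0 .04"

```text
time_s: 16.6
tcp_pos: [0.5236, 0.081, -0.0103]
eef_rot: [0.0, 0.749, 0.663, 0.001]
wrist_force: [0.2, 1.0, -0.2]
finger_gap: 0.04
```

```bash
python3 -c "
from h import *
look('f')"
```

```text
t 16.6 stand-tcp [ 0.0479  0.0592 -0.0103] F [ 0.22  0.98 -0.24] gap 0.04
tool y angle in stand deg -0.08636725470293935 tilt -0.9999980333550582
```

View pics/fside.png

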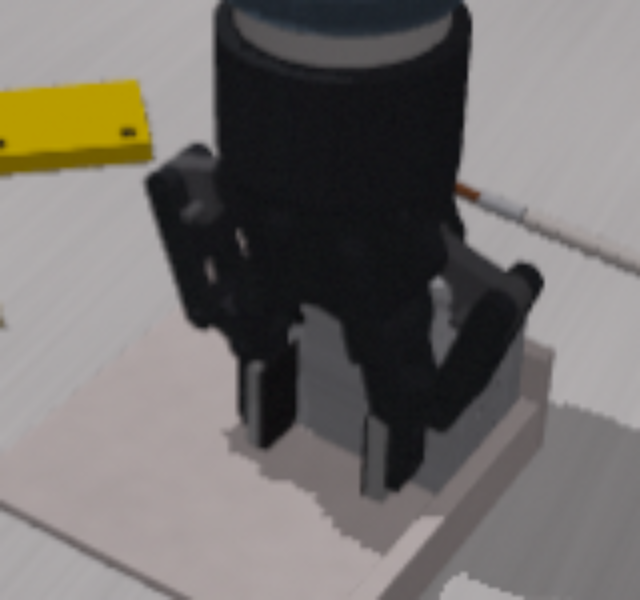

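Call:
apply_moves:
  moves: "-.002 0 0 0 .04;-.004 0 0 0 .04;-.0055 0 0 0 .04;-.007 0 0 0 .04;-.0085 0 0 0 .04;-.010 0 0 0 .04;-.0115 0 0 0 .04;-.013 0 0 0 .04;-.0145 0 0 0 .04;-.0145 0 0 0 .04"

```text
time_s: 17.53
tcp_pos: [0.521, 0.0699, -0.0115]
eef_rot: [-0.001, 0.748, 0.664, 0.001]
wrist_force: [-0.3, 5.9, -0.2]
finger_gap: 0.0397
```

```bash
python3 -c "
from h import *
st()"
```

```text
t 17.53 stand-tcp [ 0.0466  0.0478 -0.0115] F [-0.32  5.93 -0.24] gap 0.0397
tool y angle in stand deg 0.10954618474890983 tilt -0.9999976374261396
```

Back at the same y as the earlier stop (0.048). A touch more to confirm firm contact, then retreat slowly.

Call:
apply_moves:
  moves: "-.0015 0 0 0 .04;-.003 0 0 0 .04;-.0045 0 0 0 .04;-.0045 0 0 0 .04"

```text
time_s: 17.87
tcp_pos: [0.5209, 0.07, -0.0111]
eef_rot: [-0.002, 0.747, 0.665, 0.003]
wrist_force: [-1.0, 11.7, 1.0]
finger_gap: 0.0402
```

Call:
apply_moves:
  moves: ".0015 0 0 0 .04;.003 0 0 0 .04;.0045 0 0 0 .04;.006 0 0 0 .04;.009 0 0 0 .04;.015 0 0 0 .04;.025 0 0 0 .04;.04 0 0 0 .04;.055 0 0 0 .04;.065 0 -.02 0 .04"

```text
time_s: 18.7
tcp_pos: [0.5249, 0.1288, 0.0055]
eef_rot: [-0.001, 0.748, 0.664, -0.003]
wrist_force: [0.3, -0.3, -0.0]
finger_gap: 0.04
```

Call:
apply_moves:
  moves: ".01 0 -.03 0 .04;.03 0 -.06 0 .04;.06 0 -.09 0 .04;.09 0 -.12 0 .04;.11 0 -.14 0 .04;.12 0 -.14 0 .04;.12 0 -.14 0 .04"

```text
time_s: 19.28
tcp_pos: [0.5433, 0.2519, 0.15]
eef_rot: [-0.0, 0.746, 0.666, 0.002]
wrist_force: [-0.1, 0.3, -0.9]
finger_gap: 0.0404
```

```bash
python3 -c "
from h import *
look('g')
for n in['side','scene']:
    f=np.load(f'g{n}.npz');d=f['d'];W=loc(pts(n,d));p=(d>0)&(W[...,2]>.009)&(W[...,2]<.075)&(W[...,0]>.003)&(W[...,0]<.11)&(W[...,1]>.005)&(W[...,1]<.05);P=W[p]
    for z in(.015,.03,.04,.05,.06,.066):
        q=P[abs(P[:,2]-z)<.003];print(n,z,len(q),np.percentile(q,[2,98],axis=0)[:,:2].round(4).tolist()) if len(q)>9 else 0
    q=P[(P[:,2]>.02)&(P[:,2]<.055)&(P[:,1]>.03)&(P[:,0]>.015)&(P[:,0]<.07)];print('front face yaw slope, lean slope',np.linalg.lstsq(np.c_[q[:,0],q[:,2],np.ones(len(q))],q[:,1],rcond=None)[0])
    w=(d>0)&(W[...,0]>.09)&(W[...,0]<.145)&(abs(W[...,1])<.008)&(W[...,2]>.012)&(W[...,2]<.04);print('backstop y',np.median(W[w][:,1]))
"
```

```text
t 19.28 stand-tcp [0.0469 0.2312 0.15  ] F [-0.12  0.33 -0.94] gap 0.0404
tool y angle in stand deg 0.3249865177467862 tilt -0.9999894259299356
side 0.015 142 [[0.0101, 0.0356], [0.0803, 0.0385]]
side 0.03 184 [[0.0037, 0.0109], [0.0807, 0.0386]]
side 0.04 198 [[0.004, 0.0103], [0.0805, 0.0387]]
side 0.05 197 [[0.0037, 0.0079], [0.0806, 0.0388]]
side 0.06 207 [[0.0037, 0.0094], [0.0801, 0.0386]]
side 0.066 891 [[0.0047, 0.0058], [0.0819, 0.0381]]
front face yaw slope, lean slope [0.01757848 0.01094041 0.03597339]
backstop y -0.000618762038995744
scene 0.015 130 [[0.0037, 0.0087], [0.086, 0.0476]]
scene 0.03 121 [[0.0091, 0.0073], [0.086, 0.039]]
scene 0.04 134 [[0.0074, 0.0084], [0.0858, 0.0393]]
scene 0.05 128 [[0.0085, 0.0073], [0.0861, 0.039]]
scene 0.06 124 [[0.0071, 0.0082], [0.0863, 0.0389]]
scene 0.066 639 [[0.0072, 0.0057], [0.085, 0.0384]]
front face yaw slope, lean slope [-0.0004505  -0.00758005  0.03819096]
backstop y -0.00036039584967764346
```

View pics/gside.png

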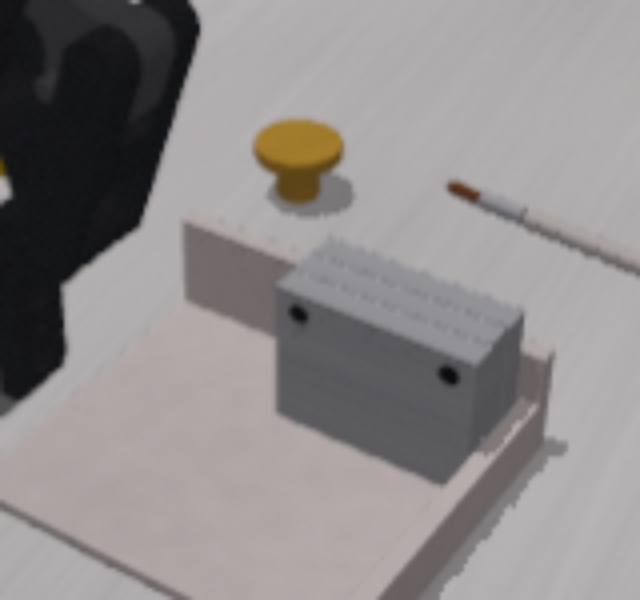

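View pics/gscene.png

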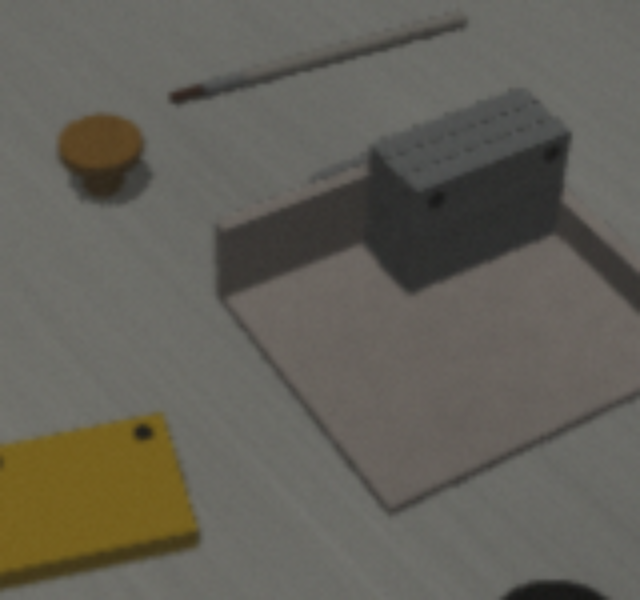

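Final views: the three plates form one tight upright block (side crop: top (280,280)–(520,315), foot (445,480)), against the backstop and side wall, and the gripper is clear. I'm handing it in.

```bash
python3 -c "
from h import *
print(bot.finish_job())"
```

```text
the job is handed in; nothing more can be done
None
```

The three grey plates now stand upright and close together against the backstop, edges in line at the low side wall. I handed the job in at about 19 s of the 48 s allowed. I pushed the feet in with two fingers, slid the row to the side wall with closed fingers, then pressed it to the backstop again because the slide had opened a gap of about 4 mm.

**Last checks (both cameras):**
- **Position:** the front face is about 38.5 mm from the backstop (ideal 36 mm). The near edges are about 4–8 mm from the side wall (limit 13 mm).
- **Angle:** lean and yaw of the front plate are both about 1 degree or less.
- **Forces:** the highest wrist force I read was about 12 N. The gripper was well clear at the end, and I left the yellow plates alone.

**Disagreements:**
- **Fingertip height:** the cameras put the fingertips about 27–30 mm above the reported tool position, not 8 mm beyond it. My first push passed over the plates without touching, so I set the heights by camera and force.
- **Camera offset:** the two cameras differ by about 4–5 mm along the backstop, so the side-wall distance is only that certain.

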